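# Open the push-and-turn safety latch on the hatch sample

## Task

On the display sample with the small hinged hatch, unlock the hatch's child-safe latch: press its ribbed cap down hard, turn it counter-clockwise (seen from above) while it is held down, right round to near its stop so the tongue clears the hatch, then let go so that the cap springs back up. The smaller thumb-turn on the other sample looks similar; leave it as it is.

Things in the scene. Friction and masses are not known exactly. Their poses are not given: they have to be found in the camera images.
- cap_top (a point): Top centre of the child-safe cap's rib, 84 mm above the shelf at rest; moves with the cap; x along the rib, z up. Rib 54 x 14 mm, 26 mm high, on a grey fluted disc 62 mm across (its top 26 mm below this point). Below, a steel tongue along +x reaches 76 mm from the axis, over the hatch leaf when locked. On a fixed 220 x 150 mm board; nothing within 45 mm stands above the disc.
- cap_turn (a joint): Turn of cap and tongue about the vertical, rad: 0 to 0.1 at the start (locked), growing counter-clockwise seen from above, stop at 1.4. With the cap up hidden teeth block it at about 0.16; pressed more than 5 mm it turns easily (0.06 N m). Beyond about 0.9 the cap can spring up again. It stays where it is left.
- cap_press (a joint): How far the cap is pressed down, m: 0 up, 0.008 at the bottom stop. A spring pushes it up with 6 N at the top, growing to 14 N at the bottom.
- thumb_turn (a joint): Turn of the look-alike, rad, 0 at the start: a plain thumb-turn on its own smaller board (150 x 130 mm) without a hatch; disc 44 mm across, rib 38 x 10 x 18 mm, top 67 mm above the shelf. It turns easily, needs no pressing and is not to be disturbed.
Not all that is in view belongs to the job. What is shaped like the part that bears thumb_turn but pink is not meant.

How it is judged (in metres and radians):
On the way, in this order (a step that is already met when the one before it is completed fails the run):
1. the cap is pressed down at least 5 mm while still locked (value of joint cap_press above 0.005 m and value of joint cap_turn below 0.3 rad), for 0.05 s.
2. the cap is turned to at least 1.05 rad (60 degrees) (value of joint cap_turn above 1.05 rad), for 0.1 s.
At the end, for the whole second after the job is handed in: The cap stands turned at least 1.05 rad (60 degrees) open, has sprung back up to within 2 mm of its top, is at rest, and the thumb-turn on the other sample is within 0.2 rad of where it was (value of joint cap_turn above 1.05 rad and value of joint cap_press below 0.002 m and velocity of joint cap_turn between -0.1 and 0.1 rad/s and value of joint thumb_turn between -0.2 and 0.2 rad); the robot touches nothing.
It fails at once if the cap is forced past its lock without being pressed down (value of joint cap_turn between 0.35 and 0.7 rad and value of joint cap_press below 0.003 m).
It fails at once if the thumb-turn on the other sample is turned by more than 0.2 rad (value of joint thumb_turn above 0.2 rad or value of joint thumb_turn below -0.2 rad).
It also fails if it takes over 35 s, if anything falls off the work surface, if the arm or the gripper's body presses on something with over 40 N, if the wrist force passes 120 N, or if a joint passes its speed limit or range.

## Robot

A 7-joint arm with a two-finger parallel gripper is mounted at the origin on the work surface. World frame = base frame: x ahead of the robot, y to its left, z up, the work surface at z = 0. Lengths are in m, angles in degrees, forces in N, time in s.
With the tool pointing down it reaches from about 0.4 to 0.85 m from the base axis. Payload 4.4 kg.
Tool frame: the origin (TCP) lies between the finger pads; the fingertips stand 8 mm ahead of it and the grasp point (between the pads) lies 11 mm behind it (env.finger_overhang is the distance from the TCP to the fingertips, in m); z points along the fingers, y is the line along which they close (so a half turn about z gives the same grasp; the last joint's range is limited). The gripper opens to 94 mm and grips with 3 to 60 N. Pads are 16 mm wide; open, the fingers measure 119 mm over their backs; the gripper's body (75 mm by 177 mm) begins 78 mm behind the grasp point.
Start: joints at [-3.77, 36.005, 2.206, 86.941, -1.547, 57.084, -1.146], TCP at [0.65, 0, 0.213] pointing down, gripper open.
Joint ranges: [-175.42, 175.42], [-21.48, 121.26], [-71.46, 75.88], [10.55, 141.38], [-63.04, 243.04], [13.31, 113.54], [-168.57, 168.57]. Speed limits (degrees/s): [147.25, 147.25, 180, 180, 180, 180, 180].

## Interface

Orientations are given as [roll, pitch, yaw] about the fixed x, y, z axes, in that order (R = Rz(yaw) Ry(pitch) Rx(roll)).
In Python, from rig import env gives the robot as it stands. The module is installed in compiled form; this text tells all that it offers.
- The arm moves only by the tool carry_out, never from a script. Its argument "series" is a list that holds one entry, the list of rows, each a list of 7 numbers: the shift along the world's x, y, z scaled (see below), then the turn, a rotation vector about the world's x, y, z scaled (see below), then the closure, from 0 (fully open) to 1 (shut). A call has 1 to 8 rows; each row is the pose to reach, as a shift and turn from the pose commanded when the call began; what a row does not reach only later rows make up. The controller multiplies each number of a shift by 0.8 m and each number of a turn by 120 degrees. A row lasts 1/8 s, in which the tool goes at most 62.5 mm and 10.7 degrees, less where a joint would pass 70% of its speed; a pose out of reach is approached as far as the arm can. A call with a number of a shift or a turn outside -1 to 1 is refused whole. A call with a gripper value outside its range is refused whole. The fingers move at their own pace and stop on an object; "newtons" is the grip in N (left out, the last holds). Time passes only in rows, so rows that repeat a pose let the fingers close. It gives the time, the measured TCP pose, the force, the opening and the grip force at its end, in the units of the state.
- env.get_state(): the state, without advancing time (a new reading comes with each control period).
- env.snapshot(name): name is "scene" or "side" or "wrist"; returns a dict with "color" (480x640x3 uint8, red, green, blue), "depth" (480x640 float32, m along the optical axis (not along the pixel's ray), 0 where there is no reading), "camera_matrix" (3x3 intrinsics, pixels), "T" (4x4, takes a point from camera to world coordinates). Camera axes: x right, y down, z forward; pixel columns grow to the right and rows downward; lengths in m; the calibration is good to about 2 mm. A picture is of the moment at which its call begins.
- env.hand_in(): hands the job in; it is judged then, once.
The state is a dict: "time": time; "joint_positions": joint angles; "dq": joint speeds; "joint_torque": joint torques, N m; "eef_pos": TCP position; "eef_rot": TCP orientation; "wrist_force": force on the tool from outside, world axes, zero at the start; "torque": the same for the moment, N m; "opening": finger opening in m; "finger_force": force on a finger pad.
Only numpy, scipy, OpenCV 4.12 (cv2) and the standard library are available. Lean on these libraries where they do the work, as an engineer would, in place of code of your own. Each camera call takes 0.05 s, during which the arm holds its last target. There are 200 camera calls.

## Working session

There is one attempt and no reset: what is moved stays moved. The work goes in short steps, Python scripts to look and compute and a tool call to move; the robot and the scene stay as the last step left them, time stands still between calls to the robot, and variables do not carry over. Pictures are saved under pics/ and viewed, at most 10 in all, crops included, and the job is handed in when it is done.

Besides the shell and the picture viewer there is one more tool, called after ">>>" in YAML: its name, and indented under it one key for each argument. carry_out: Moves the arm, as the interface text tells. Its arguments: {"type":"object","properties":{"series":{"type":"array"},"newtons":{"type":"number"}},"required":["series"]}

```bash
mkdir -p pics; python3 - <<'E'
from rig import env
import cv2,numpy as np
ims=[]
for n in("scene","side"):
    s=env.snapshot(n);np.savez(f"pics/{n}0.npz",**s);cv2.imwrite(f"pics/{n}0.png",s["color"][:,:,::-1])
    print(n,s["T"].round(3).tolist(),s["camera_matrix"].round(1).tolist())
print(env.get_state())
E
```

```text
scene [[0.749, 0.46, -0.477, 1.042], [0.663, -0.536, 0.523, -0.782], [-0.015, -0.708, -0.706, 0.904], [0.0, 0.0, 0.0, 1.0]] [[471.5, 0.0, 324.0], [0.0, 471.5, 238.4], [0.0, 0.0, 1.0]]
side [[0.94, -0.264, 0.214, 0.269], [-0.34, -0.747, 0.571, -0.756], [0.009, -0.61, -0.792, 0.857], [0.0, 0.0, 0.0, 1.0]] [[480.1, 0.0, 318.8], [0.0, 480.1, 243.7], [0.0, 0.0, 1.0]]
{'time': 0.1, 'joint_positions': array([-3.76953335, 36.05187506,  2.20458193, 86.98813023, -1.54656152,
       57.08467418, -1.14666479]), 'dq': array([ 0.08149764, -0.12928705, -0.02811612, -0.10373775, -0.08837672,
        0.08430091, -0.08281527]), 'joint_torque': array([ 3.91938796e-03, -5.50791907e+01,  1.14763990e+00, -1.87118143e+01,
       -5.21624205e-02,  1.91878073e-02,  1.80005208e-05]), 'eef_pos': array([6.49429809e-01, 3.77702923e-06, 2.12678312e-01]), 'eef_rot': array([-1.79905073e+02,  2.26813803e-03,  8.99975007e+01]), 'wrist_force': array([-0.10818244,  0.00593291, -0.69117743]), 'torque': array([0.02976369, 0.0063134 , 0.00770784]), 'finger_force': 0.0, 'opening': 0.09402840131006539}
```

View pics/scene0.png

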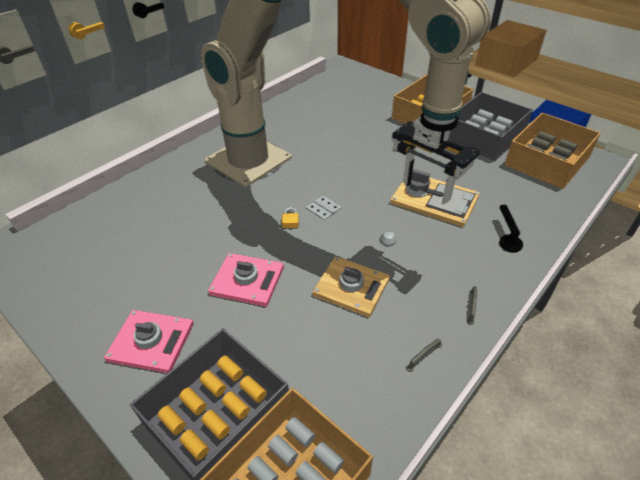

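View pics/side0.png

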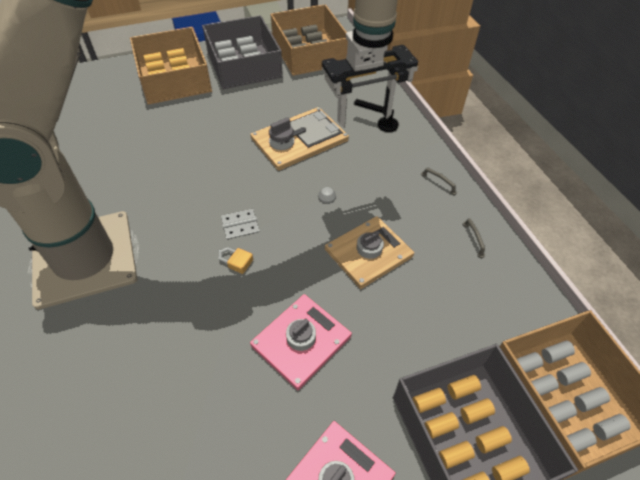

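The hatch sample is the wooden board at scene (435,200) / side (300,137), with its cap near side (281,130). The look-alike is at side (371,243), and both pink boards are decoys. Next I'll measure the rib from the depth image.

```bash
cat > h.py <<'E'
import numpy as np,cv2
def cloud(s):
    K=s["camera_matrix"];v,u=np.mgrid[:480,:640];d=s["depth"]
    p=np.stack([(u-K[0,2])/K[0,0]*d,(v-K[1,2])/K[1,1]*d,d],-1)
    return p@s["T"][:3,:3].T+s["T"][:3,3]
def rect(p):
    r=cv2.minAreaRect((p[:,:2]*1000).astype(np.float32));b=cv2.boxPoints(r)
    e=[b[1]-b[0],b[2]-b[1]];e=max(e,key=np.linalg.norm)
    return np.round(r[0],1),np.round(r[1],1),np.degrees(np.arctan2(e[1],e[0])).round(1)
E
python3 - <<'E'
from h import *
for n,(u0,u1,v0,v1) in dict(side=(262,308,112,155),scene=(404,436,168,205)).items():
    s=dict(np.load(f"pics/{n}0.npz"));P=cloud(s)[v0:v1,u0:u1].reshape(-1,3);C=s["color"][v0:v1,u0:u1].reshape(-1,3).astype(int)
    print(n,np.histogram(P[:,2],np.arange(0,.13,.01)))
    for lo,hi in((.074,.095),(.066,.095),(.05,.062)):
        m=(P[:,2]>lo)&(P[:,2]<hi)&(np.ptp(C,axis=1)<40);print(lo,m.sum(),P[m].mean(0).round(4),rect(P[m]))
    c=s["color"][v0-20:v1+20,u0-20:u1+40,::-1];cv2.imwrite(f"pics/{n}crop.png",cv2.resize(c,None,fx=5,fy=5))
a,b=[cv2.resize(cv2.imread(f"pics/{n}crop.png"),(400,400)) for n in("side","scene")];cv2.imwrite("pics/crop.png",np.hstack([a,b]))
E
```

```text
side (array([ 97, 649, 493,  23,  60, 195,  65,  69,  75,   0,   0,   0]), array([0.  , 0.01, 0.02, 0.03, 0.04, 0.05, 0.06, 0.07, 0.08, 0.09, 0.1 ,
       0.11, 0.12]))
0.074 117 [0.5171 0.2009 0.0807] (array([516.9, 203.7]), array([51.5, 17.8]), np.float32(11.6))
0.066 169 [0.5168 0.1999 0.0774] (array([517.1, 202.3]), array([51.9, 20.6]), np.float32(11.6))
0.05 203 [0.5174 0.1886 0.0561] (array([518.8, 192.6]), array([63. , 45.9]), np.float32(1.6))
scene (array([105, 224, 321,  39,  39, 111,  76,  48,  65,   0,   0,   0]), array([0.  , 0.01, 0.02, 0.03, 0.04, 0.05, 0.06, 0.07, 0.08, 0.09, 0.1 ,
       0.11, 0.12]))
0.074 95 [0.5215 0.2022 0.0819] (array([519.9, 204.6]), array([48.5, 20.1]), np.float32(12.8))
0.066 138 [0.5223 0.2018 0.0781] (array([520.3, 204.7]), array([49.2, 20.1]), np.float32(12.8))
0.05 143 [0.5283 0.1901 0.0574] (array([529. , 191.5]), array([56.3, 36.6]), np.float32(31.6))
```

View pics/crop.png

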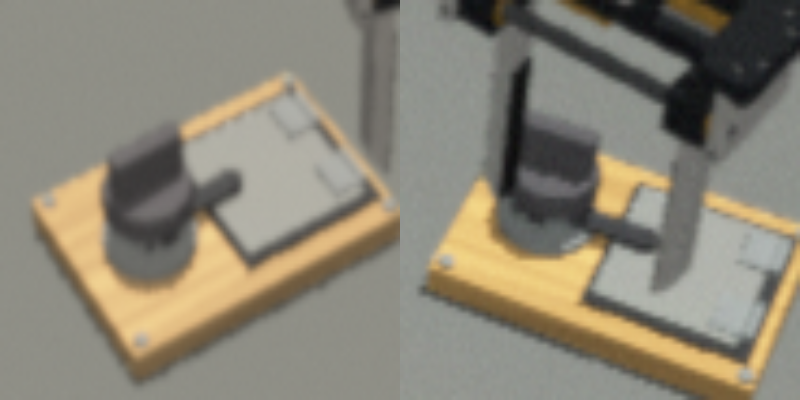

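The crop shows the cap's rib at about (0.517–0.520, 0.204), yaw about 12°, top at about 0.084. That matches the given height and 54 mm length. I'll hover over it with the fingers closing across the rib.

>>> carry_out:
  series:
    - [[-0.04, 0.06, 0, -0.08, 0, -0.08, 0], [-0.08, 0.12, 0, 0, 0, -0.16, 0], [-0.12, 0.18, 0, 0, 0, -0.25, 0], [-0.163, 0.254, -0.02, 0, 0, -0.33, 0], [-0.163, 0.254, -0.04, 0, 0, -0.41, 0], [-0.163, 0.254, -0.04, 0, 0, -0.49, 0], [-0.163, 0.254, -0.04, 0, 0, -0.57, 0], [-0.163, 0.254, -0.04, 0, 0, -0.65, 0]]

```text
time: 1.1
eef_pos: [0.5192, 0.2033, 0.1811]
eef_rot: [180.0, 0.0, 11.7]
wrist_force: [0.3, -0.2, -0.1]
opening: 0.0937
finger_force: 0.0
```

```bash
python3 - <<'E'
from rig import env
from h import *
st=env.get_state();print(st["time"],st["eef_pos"].round(4),st["eef_rot"].round(1),st["joint_positions"].round(0))
for n in("wrist","side","scene"):
    s=env.snapshot(n);P=cloud(s);C=s["color"].astype(int)
    m=(P[...,2]>.076)&(P[...,2]<.092)&(np.hypot(P[...,0]-.518,P[...,1]-.203)<.036)&(np.ptp(C,axis=2)<40)
    print(n,m.sum(),P[m].mean(0).round(4) if m.any() else 0,rect(P[m]) if m.sum()>5 else 0)
    cv2.imwrite(f"pics/{n}1.png",s["color"][:,:,::-1])
E
```

```text
1.1 [0.5192 0.2033 0.1811] [180.    0.   11.7] [-40.  33.  24. 104. -17.  47. -86.]
wrist 1251 [0.5197 0.2056 0.0826] (array([518.4, 205.3]), array([53.5, 14. ]), np.float32(14.4))
side 103 [0.5172 0.2012 0.0816] (array([517. , 204.3]), array([52.7, 18.9]), np.float32(18.0))
scene 94 [0.5192 0.2016 0.0826] (array([519.4, 202.6]), array([52.6, 18.3]), np.float32(13.2))
```

View pics/wrist1.png

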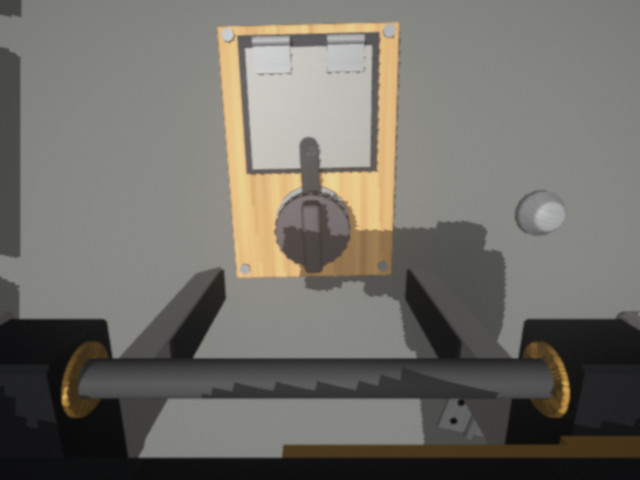

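The wrist view shows the rib at pixel (313,237) with the tongue pointing away over the hatch leaf. The measured 53.5 x 14 mm rib fits the given size: centre (0.5184, 0.205), yaw 14°. I'll descend and grip.

>>> carry_out:
  series:
    - [[-0.001, 0.002, -0.05, 0, 0, 0.02, 0], [-0.001, 0.002, -0.1, 0, 0, 0.02, 0], [-0.001, 0.002, -0.138, 0, 0, 0.02, 0], [-0.001, 0.002, -0.138, 0, 0, 0.02, 0.5], [-0.001, 0.002, -0.138, 0, 0, 0.02, 1], [-0.001, 0.002, -0.138, 0, 0, 0.02, 1], [-0.001, 0.002, -0.138, 0, 0, 0.02, 1], [-0.001, 0.002, -0.138, 0, 0, 0.02, 1]]
  newtons: 30

```text
time: 2.25
eef_pos: [0.5191, 0.2051, 0.0717]
eef_rot: [-180.0, -0.1, 14.4]
wrist_force: [0.8, 0.0, 0.6]
opening: 0.0472
finger_force: 0.0
```

>>> carry_out:
  series:
    - [[0, 0, 0, 0, 0, 0, 1], [0, 0, 0, 0, 0, 0, 1], [0, 0, 0, 0, 0, 0, 1], [0, 0, 0, 0, 0, 0, 1], [0, 0, 0, 0, 0, 0, 1], [0, 0, 0, 0, 0, 0, 1], [0, 0, 0, 0, 0, 0, 1], [0, 0, 0, 0, 0, 0, 1]]
  newtons: 30

```text
time: 3.25
eef_pos: [0.5186, 0.2054, 0.0711]
eef_rot: [-180.0, 0.0, 14.4]
wrist_force: [-0.4, 3.8, 0.2]
opening: 0.0135
finger_force: 30.0
```

The rib is gripped (opening 13.5 mm against a 14 mm rib). Now I'll press down.

>>> carry_out:
  series:
    - [[0, 0, -0.004, 0, 0, 0, 1], [0, 0, -0.008, 0, 0, 0, 1], [0, 0, -0.011, 0, 0, 0, 1], [0, 0, -0.011, 0, 0, 0, 1], [0, 0, -0.011, 0, 0, 0, 1]]
  newtons: 40

```text
time: 3.88
eef_pos: [0.5188, 0.2054, 0.0635]
eef_rot: [-179.9, -0.0, 14.4]
wrist_force: [-3.4, 2.6, 12.4]
opening: 0.0138
finger_force: 40.0
```

The tool moved 7.6 mm at 12.4 N, which matches the spring with no slip. I'll press a little more to seat the cap.

>>> carry_out:
  series:
    - [[0, 0, -0.003, 0, 0, 0, 1], [0, 0, -0.003, 0, 0, 0, 1], [0, 0, -0.003, 0, 0, 0, 1]]
  newtons: 50

```text
time: 4.25
eef_pos: [0.5189, 0.2054, 0.0628]
eef_rot: [-179.9, -0.1, 14.4]
wrist_force: [-6.8, 2.3, 27.5]
opening: 0.0135
finger_force: 50.0
```

The cap is on its bottom stop at 27 N. Now I'll turn it counter-clockwise by about 71°.

>>> carry_out:
  series:
    - [[0, 0, 0, 0, 0, 0.07, 1], [0, 0, 0, 0, 0, 0.145, 1], [0, 0, 0, 0, 0, 0.22, 1], [0, 0, 0, 0, 0, 0.295, 1], [0, 0, 0, 0, 0, 0.37, 1], [0, 0, 0, 0, 0, 0.445, 1], [0, 0, 0, 0, 0, 0.52, 1], [0, 0, 0, 0, 0, 0.59, 1]]

```text
time: 5.25
eef_pos: [0.5182, 0.2062, 0.0628]
eef_rot: [180.0, -0.1, 85.5]
wrist_force: [-9.1, 3.8, 27.6]
opening: 0.0137
finger_force: 50.0
```

>>> carry_out:
  series:
    - [[0, 0, 0, 0, 0, 0, 1], [0, 0, 0, 0, 0, 0, 1]]

```text
time: 5.5
eef_pos: [0.5182, 0.2062, 0.0628]
eef_rot: [-180.0, -0.1, 85.2]
wrist_force: [-9.5, 3.2, 27.0]
opening: 0.0135
finger_force: 50.0
```

It turned 71° with no sign of the stop. I'll ease up so the cap rises, then open and withdraw.

>>> carry_out:
  series:
    - [[0, 0, 0.005, 0, 0, 0, 1], [0, 0, 0.01, 0, 0, 0, 1], [0, 0, 0.013, 0, 0, 0, 1], [0, 0, 0.013, 0, 0, 0, 0.85], [0, 0, 0.013, 0, 0, 0, 0.5], [0, 0, 0.013, 0, 0, 0, 0], [0, 0, 0.013, 0, 0, 0, 0], [0, 0, 0.013, 0, 0, 0, 0]]

```text
time: 6.5
eef_pos: [0.519, 0.2044, 0.0701]
eef_rot: [180.0, 0.0, 85.2]
wrist_force: [0.2, -0.2, 0.2]
opening: 0.0502
finger_force: 0.0
```

>>> carry_out:
  series:
    - [[0, 0, 0, 0, 0, 0, 0], [0, 0, 0, 0, 0, 0, 0], [0, 0, 0.05, 0, 0, 0, 0], [0, 0, 0.1, 0, 0, 0, 0], [0, 0, 0.15, 0, 0, 0, 0], [0, 0, 0.15, 0, 0, 0, 0]]

```text
time: 7.25
eef_pos: [0.5209, 0.2057, 0.1934]
eef_rot: [179.7, -0.2, 85.2]
wrist_force: [1.0, -0.2, -0.1]
opening: 0.0941
finger_force: 0.0
```

```bash
python3 - <<'E'
from rig import env
from h import *
print(env.get_state()["eef_pos"])
for n in("wrist","side"):
    s=env.snapshot(n);P=cloud(s);C=s["color"].astype(int)
    m=(P[...,2]>.07)&(P[...,2]<.095)&(np.hypot(P[...,0]-.518,P[...,1]-.205)<.034)&(np.ptp(C,axis=2)<40)
    print(n,m.sum(),np.percentile(P[m][:,2],[50,75,95]).round(4),rect(P[m&(P[...,2]>.076)]))
    cv2.imwrite(f"pics/{n}2.png",s["color"][:,:,::-1])
E
```

```text
[0.52090533 0.20572033 0.19336922]
wrist 1184 [0.0827 0.0833 0.084 ] (array([518.4, 206.3]), array([52.9, 13.8]), np.float32(84.7))
side 99 [0.0819 0.0831 0.0845] (array([517.4, 202.4]), array([52.1, 14.1]), np.float32(84.8))
```

View pics/side2.png

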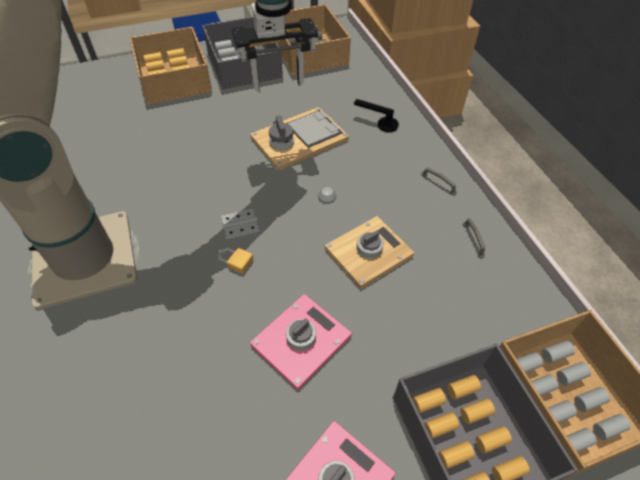

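The side view shows the cap at (281,130) with its rib turned by about 70° (1.23 rad) and the tongue off the leaf. The rib's top is back at about 84 mm, the gripper is clear, and the thumb-turn at (371,243) hasn't moved. Handing in.

```bash
python3 -c "
from rig import env
print(env.hand_in())"
```

```text
the job is handed in; nothing more can be done
None
```

The child-safe latch is unlocked and the job is handed in, with no verdict returned: I pressed the cap to its bottom stop, turned it about 70° (1.23 rad) counter-clockwise and let it spring back up, and the thumb-turn was never touched.

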